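Build up the splined gear hub in the vise and unload it

ROBOT

A 7-joint arm with a two-finger parallel gripper is mounted at the origin on the work surface. World frame = base frame: x ahead of the robot, y to its left, z up, the work surface at z = 0. Lengths are in m, angles in rad, forces in N, time in s.
With the tool pointing down it reaches from about 0.35 to 0.9 m from the base axis. Payload 8.1 kg.
Tool frame: the origin (TCP) lies at the very end of the fingers, on their centre line; the grasp point (between the pads) lies 19 mm behind it (arm.pinch_z is the distance from the TCP to the grasp point, in m); z points along the fingers, y is the line along which they close (so a half turn about z gives the same grasp; the last joint's range is limited). The gripper opens to 92 mm and grips with 3 to 60 N. Pads are 19 mm wide; open, the fingers measure 130 mm over their backs; the gripper's body (75 mm by 190 mm) begins 47 mm behind the grasp point.
Start: joints at [1.097, 0.434, 0.025, 1.573, -0.012, 1.134, -0.075], TCP at [0.226, -0.583, 0.227] pointing down, gripper open.
Joint ranges: [-2.62, 2.62], [-0.44, 2.09], [-1.27, 1.32], [0.08, 2.57], [-1.32, 4.46], [0.12, 2], [-2.74, 2.74]. Speed limits (rad/s): [2.22, 2.22, 3.01, 3.01, 3.14, 3.14, 3.14].

INTERFACE

Orientations are given as a rotation vector (axis times angle).
In Python, from station import arm, imaging, eoat, solver gives the robot as it stands (arm), with the cameras (imaging), the gripper (eoat) and the kinematics (solver). Calls block until the motion is done:
- arm.move_pose(position, orientation): joint-space move of the TCP to a pose.
- arm.move_linear(position, rotation=None, v=0.15, threshold=None): straight line of the TCP; rotation=None keeps the orientation; v is the mean speed in m/s. With threshold (N) it stops when the force on the tool has changed by that much, and returns True; else False.
- arm.move_joints(angles): joint-space move.
- eoat.set_gripper(opening): finger opening in m; the grip force is fixed at half the most; returns when the fingers have stopped.
- arm.dwell(seconds).
- solver.ik(position, orientation): joint angles nearest the present ones, or None.
- arm.read_state(): the state.
- imaging.capture(name): name is "scene" or "top" or "wrist"; returns the picture (400x640x3 uint8, red, green, blue); there is no depth.
- imaging.calibration(name): a dict with "K" (3x3 intrinsics, pixels), "dist_coeffs" ([k1, k2, p1, p2, k3] as OpenCV has them; the pictures are not rectified), "pose" (4x4, takes a point from camera to world coordinates). Camera axes: x right, y up, looking along -z (the intrinsics and any distortion apply to the point x, -y, -z); pixel columns grow to the right and rows downward; lengths in m; the calibration is good to about 2 mm. A picture is of the moment at which its call begins: read the wrist's pose just before it. calibration takes no time and is no camera call; for the wrist camera it gives the pose at the moment of the call.
A pose or a line that the arm cannot do raises arm.Unreachable and nothing moves.
- arm.hand_in(): hands the job in; it is judged then, once.
The state is a dict: "time_s": time; "q": joint angles; "qvel": joint speeds; "effort": joint torques, N m; "tcp_pos": TCP position; "tool_rot": TCP orientation; "wrist_force": force on the tool from outside, world axes, zero at the start; "moment": the same for the moment, N m; "finger_gap": finger opening in m; "grasp_force": force on a finger pad.
Only numpy, scipy, OpenCV 4.12 (cv2) and the standard library are available. Lean on these libraries where they do the work, as an engineer would, in place of code of your own. Each camera call takes 0.05 s, during which the arm holds its last target. There are 200 camera calls.

TASK

With the hub still clamped in the vise, slide every gear on the bench onto it, the largest at the bottom and each next smaller one on top, turning each so that its wide slot meets the hub's wide master key, until all sit fully home with no gaps. Then pull the vise jaw open well clear of the hub's foot, lift the finished hub out with its gears and stand it gently upright in the parts tray, and slide the empty vise's jaw fully shut again. Leave the spool, the glue bottle and the socket where they are.

Things in the scene. Friction and masses are not known exactly. Their poses are not given: they have to be found in the camera images.
- vise: Small grey quick-slide bench vise, bolted down: body 180 mm long, 90 wide. Origin: on the bench under the middle of the closed jaws; z up; x along the slide from the pull knob (-x, robot's side) to the fixed jaw (its face at x = +23 mm). Above the bench: bed between the jaws 22 mm, jaw tops 46 mm, spindle block (x -95 to -111) 50 mm.
- jaw (a joint): Sliding jaw with spindle and knob. 0 = closed on the hub; grows (m) as it is pulled along the vise's -x, up to 0.034. No turning: it slides against about 8 N of friction and stays where it is left. Closed, a 4 mm lip on its top edge reaches over the hub foot's ledge and holds the hub down; from 6 mm of opening on, the hub lifts straight out.
- knob_grip (a point): Middle of the round black pull knob at the outer end of the spindle: 32 mm in diameter, 22 mm long, axis along the vise's x, 34 mm above the bench, clear all round. It moves with the jaw.
- hub: Aluminium splined hub, upright in the vise, 0.26 kg. Origin: centre of its underside; z up its axis; x points to the master key. Square foot 46 x 46 mm, 18 high; neck 36 across up to the shoulder at z = 28 mm, where the lowest gear sits; above it a 24 mm core with six keys every 60 degrees, 32 mm across, up to z = 77 mm: five are 4 mm wide, the master key (+x) 9 mm.
- hub_nose (a point): Middle of the hub's plain round nose above the keys, on its axis, 84 mm above the hub's underside. The nose is 24 mm in diameter from z = 77 to 87 mm, then a cone to 18 mm at its top, z = 92 mm. It centres a gear before the keys meet it, and it is where to grip the finished hub.
- tray: Shallow grey plastic parts tray on the robot's right, fixed, 150 mm (its x) by 180 mm (its y) outside, rim 20 mm high, walls 4 mm, floor 4 mm thick. Origin: centre of its underside.
- gear_a: The largest gear, steel, lying boss up, 110 g; may be absent. Toothed disc 68 mm across, 5 thick; round boss 40 mm across on it, up to z = 12 mm: grip it there. Bore 26 mm between lands; six slots every 60 degrees, 35 mm across, 5.8 wide, the master slot (+x) 10.8: 0.9 mm of play beside each key, goes on one way only. Origin: centre of its underside; z up.
- gear_b: The second largest gear, steel, lying boss up, 95 g; may be absent. Toothed disc 62 mm across, 5 thick; round boss 40 mm across on it, up to z = 12 mm: grip it there. Bore 26 mm between lands; six slots every 60 degrees, 35 mm across, 5.8 wide, the master slot (+x) 10.8: 0.9 mm of play beside each key, goes on one way only. Origin: centre of its underside; z up.
- gear_c: The second smallest gear, steel, lying boss up, 80 g; may be absent. Toothed disc 56 mm across, 5 thick; round boss 40 mm across on it, up to z = 12 mm: grip it there. Bore 26 mm between lands; six slots every 60 degrees, 35 mm across, 5.8 wide, the master slot (+x) 10.8: 0.9 mm of play beside each key, goes on one way only. Origin: centre of its underside; z up.
- gear_d: The smallest gear, steel, lying boss up, 65 g; may be absent. Toothed disc 50 mm across, 5 thick; round boss 40 mm across on it, up to z = 12 mm: grip it there. Bore 26 mm between lands; six slots every 60 degrees, 35 mm across, 5.8 wide, the master slot (+x) 10.8: 0.9 mm of play beside each key, goes on one way only. Origin: centre of its underside; z up.
- spool: Bystander: solder spool lying flat, 60 mm in diameter, 28 mm high. Origin: centre of its underside.
- glue: Bystander: small white glue bottle with a green cap, 34 mm in diameter, 85 mm high. Origin: centre of its underside.
- socket: Bystander: steel wrench socket standing on end, 38 mm in diameter and high. Origin: centre of its underside.

How it is judged:
By the outcome, as a careful person would: the job done as asked, in the order asked, and still so for the second after the job is handed in, with the robot touching nothing.
Of gear_a, gear_b, gear_c, gear_d only 3 to 4 are there at a start; the rules pass over those that are not, and their reading is None.
At some moment in a run one of gear_a, gear_b, gear_c, gear_d may be knocked a few centimetres aside while the robot is not near it.
It also fails if it takes over 208 s, if anything falls off the work surface, if the arm or the gripper's body presses on something with over 40 N, if the wrist force passes 120 N, or if a joint passes its speed limit or range.

## Working session

There is one attempt and no reset: what is moved stays moved. The work goes in short steps, each a Python script; the robot and the scene stay as the last script left them, time stands still between calls to the robot, and variables do not carry over. Pictures are saved under pics/ and viewed, at most 14 in all, crops included, and the job is handed in when it is done.

```bash
ls; mkdir -p pics
python3 - <<'E'
from station import arm, imaging, eoat, solver
import cv2,numpy as np
for n in("scene","top","wrist"):
    im=imaging.capture(n); cv2.imwrite(f"pics/{n}0.png",im[:,:,::-1])
    c=imaging.calibration(n); print(n,np.round(c["K"],1).tolist(),c["dist_coeffs"],np.round(c["pose"],3).tolist())
s=arm.read_state(); print(s["tool_rot"],s["tcp_pos"],s["time_s"],arm.pinch_z)
E
```

```text
pics
station.py
scene [[385.1, 0.0, 327.1], [0.0, 385.1, 200.5], [0.0, 0.0, 1.0]] [0.00640715 0.         0.         0.         0.        ] [[-0.852, -0.298, 0.43, 1.051], [0.522, -0.452, 0.723, 0.749], [-0.021, 0.841, 0.541, 0.639], [0.0, 0.0, 0.0, 1.0]]
top [[422.2, 0.0, 310.2], [0.0, 422.2, 196.8], [0.0, 0.0, 1.0]] [-0.05539765  0.          0.          0.          0.        ] [[0.002, 0.982, -0.191, 0.46], [-1.0, -0.0, -0.013, -0.006], [-0.012, 0.191, 0.981, 0.985], [0.0, 0.0, 0.0, 1.0]]
wrist [[341.6, 0.0, 321.0], [0.0, 341.6, 201.5], [0.0, 0.0, 1.0]] [-0.04514484  0.          0.          0.          0.        ] [[0.362, 0.889, 0.281, 0.302], [-0.932, 0.346, 0.107, -0.552], [-0.002, -0.301, 0.954, 0.384], [0.0, 0.0, 0.0, 1.0]]
[-3.08662065e+00 -5.78889399e-01  5.47512477e-04] [ 0.22630413 -0.58218357  0.22612486] 0.15 0.0188
```

View pics/top0.png

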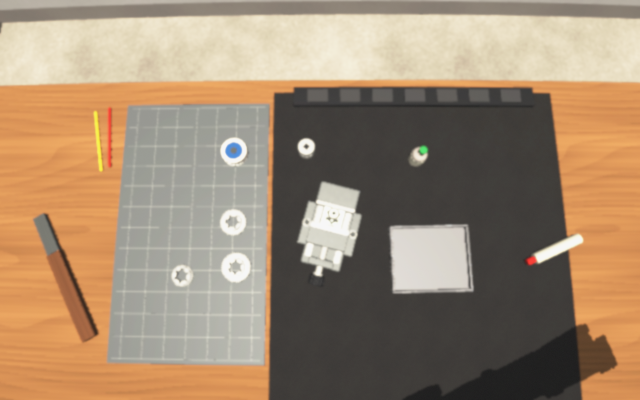

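View pics/scene0.png

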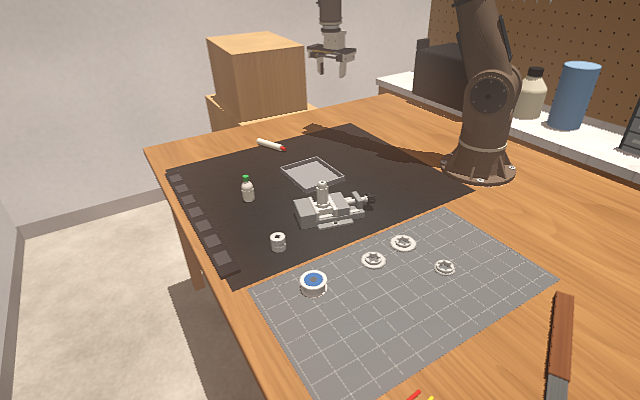

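Top view: three gears at px (233,222), (236,267) and (182,276). The spool is at (233,150), the socket at (306,148), the glue at (419,155), the vise hub at about (333,213) and the tray at (430,258). The scene view shows the same three gears and the knob on the robot side. Next I'll write helpers and take wrist close-ups from directly above each item.

```bash
cat > h.py <<'E'
from station import arm, imaging, eoat, solver
import cv2,numpy as np
from scipy.spatial.transform import Rotation as R
def down(yaw): return (R.from_euler('z',yaw)*R.from_euler('x',np.pi)).as_rotvec()
def ray(c,uv,z):
    """pixels (n,2) -> world points on the plane of height z"""
    uv=np.asarray(uv,float).reshape(-1,1,2)
    n=cv2.undistortPoints(uv,np.array(c["K"]),np.array(c["dist_coeffs"])).reshape(-1,2)
    P=np.array(c["pose"]); d=np.c_[n[:,0],-n[:,1],-np.ones(len(n))]@P[:3,:3].T
    return P[:3,3]+d*((z-P[2,3])/d[:,2])[:,None]
def proj(c,X):
    P=np.linalg.inv(c["pose"]); X=np.asarray(X,float).reshape(-1,3)@P[:3,:3].T+P[:3,3]
    X=X*[1,-1,-1]
    return cv2.projectPoints(X,np.zeros(3),np.zeros(3),np.array(c["K"]),np.array(c["dist_coeffs"]))[0].reshape(-1,2)
CAMX=0.081
def look(xy,yaw,z=0.13,name=None):
    """put the wrist camera straight above xy; returns picture, calibration"""
    xy=np.asarray(xy)-CAMX*np.array([np.cos(yaw),np.sin(yaw)])
    arm.move_pose([*xy,z],down(yaw)); arm.dwell(0.15)
    c=imaging.calibration("wrist"); im=imaging.capture("wrist")
    if name: cv2.imwrite(f"pics/{name}.png",im[:,:,::-1])
    return im,c
def rectify(im,c,xy,z,half=0.05,res=0.0002):
    """metric top view of the plane z about xy (rows: -y, cols: +x)"""
    n=int(2*half/res); g=(np.arange(n)+.5)*res-half
    X,Y=np.meshgrid(g,-g); p=proj(c,np.c_[X.ravel()+xy[0],Y.ravel()+xy[1],np.full(X.size,z)]).astype(np.float32)
    return cv2.remap(im,p[:,0].reshape(n,n),p[:,1].reshape(n,n),cv2.INTER_LINEAR)
E
python3 - <<'E'
from h import *
c=imaging.calibration("top")
for n,uv,z in [("g1",(233,222),.008),("g2",(236,267),.008),("g3",(182,276),.008),("hub",(333,213),.114),("knob",(317,280),.034),("tray",(430,258),.01)]:
    print(n,ray(c,[uv],z)[0].round(3))
p=ray(c,[(182,276)],.008)[0][:2]
print(arm.read_state()["time_s"])
q=arm.read_state()["q"]; 
arm.move_joints([q[0]-0.0,*q[1:]]) if 0 else None
g=[ray(c,[u],.008)[0][:2] for u in((182,276),(236,267),(233,222))]
out=[]
for k,p in enumerate(g):
    im,cc=look(p,0.3,0.13); r=rectify(im,cc,p,.012); out.append(im[100:400,170:470]); out.append(cv2.resize(r,(300,300),interpolation=cv2.INTER_AREA)); np.savez(f"g{k}.npz",im=im,xy=p,**{a:np.array(b) for a,b in cc.items()})
    print(arm.read_state()["time_s"],arm.read_state()["tcp_pos"],np.array(cc["pose"])[:3,3])
W=np.vstack([np.hstack(out[::2]),np.hstack(out[1::2])])
cv2.imwrite("pics/g.png",cv2.resize(W,(800,533))[:,:,::-1])
E
```

```text
g1 [0.591 0.187 0.008]
g2 [0.487 0.176 0.008]
g3 [0.465 0.3   0.008]
hub [ 0.596 -0.043  0.114]
knob [ 0.458 -0.01   0.034]
tray [ 0.507 -0.269  0.01 ]
0.15
3.4333 [0.38829339 0.27605092 0.12996038] [0.46620381 0.30111423 0.28823565]
4.2 [0.40925265 0.15334438 0.13022581] [0.48702696 0.17844819 0.28863031]
4.9 [0.51238664 0.16295311 0.13014383] [0.59007339 0.18852724 0.28827429]
```

View pics/g.png

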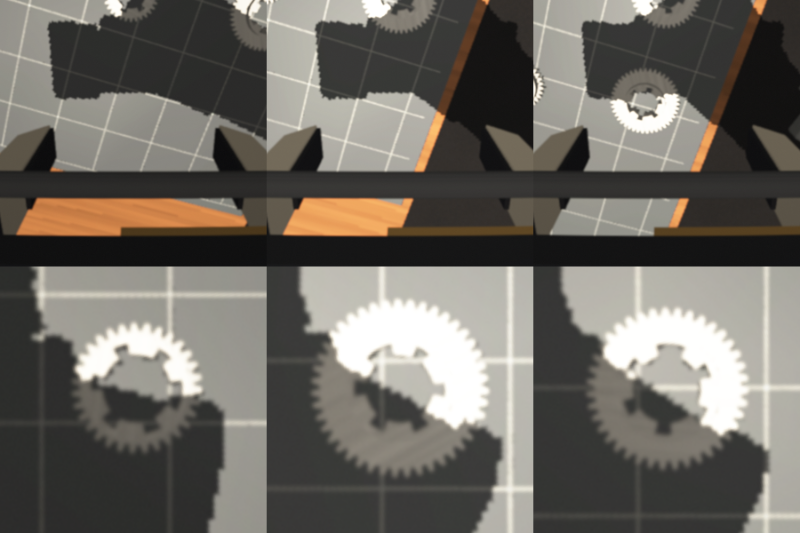

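Rectified crops: at (0.465, 0.30) is the small gear (about 48 mm, gear_d), at (0.487, 0.176) the largest (about 66 mm, gear_a), and at (0.59, 0.187) the second (about 61 mm, gear_b). The gripper's shadow crosses all of them, because the light comes from -x,+y. I'll look from yaw 1.6 so the shadow falls away.

Run:
```python
from h import *
out=[]
for k,(p,z,rz) in enumerate([((.465,.30),.13,.012),((.487,.178),.13,.012),((.590,.188),.13,.012),((.596,-.043),.2,.099)]):
    for yaw in (1.6,1.3,2.0):
        try: im,cc=look(p,yaw,z); break
        except arm.Unreachable: print("unreach",k,yaw)
    r=rectify(im,cc,p,rz); out.append(cv2.resize(r,(400,400),interpolation=cv2.INTER_AREA)); np.savez(f"g{k}.npz",im=im,xy=p,**{a:np.array(b) for a,b in cc.items()})
    s=arm.read_state();print(s["time_s"],np.round(s["q"],2),np.array(cc["pose"])[:3,3].round(4))
W=np.vstack([np.hstack(out[:2]),np.hstack(out[2:])])
cv2.imwrite("pics/g2.png",cv2.resize(W,(600,600))[:,:,::-1])
```

```text
6.1833 [ 0.21  0.6  -1.06  1.89  0.62  1.02 -1.1 ] [0.4652 0.3013 0.2883]
6.95 [ 0.47  0.58 -1.09  1.93  0.62  1.01 -0.87] [0.4865 0.1809 0.2886]
7.6417 [ 0.37  0.71 -1.02  1.69  0.66  1.13 -0.81] [0.5887 0.1903 0.2883]
8.8 [ 0.78  0.67 -1.08  1.59  0.61  1.26 -0.37] [ 0.5956 -0.0391  0.3581]
```

View pics/g2.png

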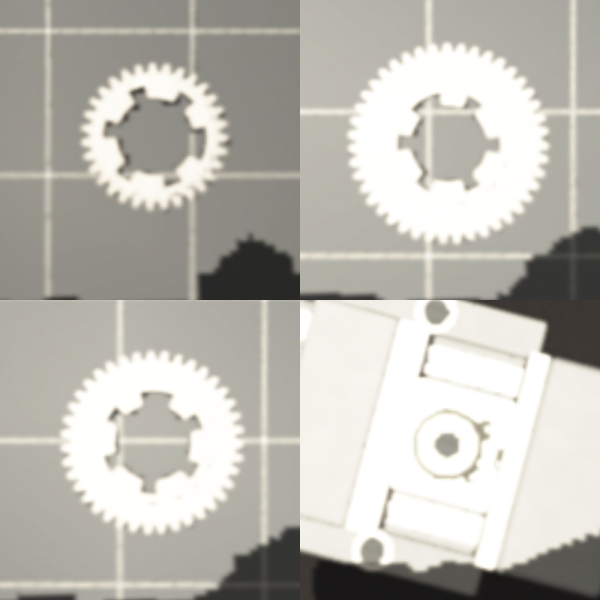

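The gears are now clean, fully lit and free of shadow. The hub (nose at crop px 447,445) is overexposed, so I'll view it inside the gripper's shadow. At the same time I'll compute the gear poses.

```bash
cat >> h.py <<'E'
def gear_pose(im,c,xy,half=0.05,res=0.0002,verbose=False):
    """centre, yaw of master slot, disc diameter of a lit gear near xy"""
    def mask(z):
        g=cv2.cvtColor(rectify(im,c,xy,z,half,res),cv2.COLOR_RGB2GRAY)
        return g
    g=mask(.005); t=(g>205).astype(np.uint8)
    t=cv2.morphologyEx(t,cv2.MORPH_OPEN,np.ones((17,17)))
    cn=max(cv2.findContours(t,cv2.RETR_EXTERNAL,cv2.CHAIN_APPROX_NONE)[0],key=cv2.contourArea)
    (u,v),r=cv2.minEnclosingCircle(cn)
    (u,v),ax,_=cv2.fitEllipse(cv2.convexHull(cn))
    n=int(2*half/res)
    outer=np.array([xy[0]+(u+.5)*res-half,xy[1]-((v+.5)*res-half)])
    # boss top: hole (bore+slots) centre and slot runs
    g=mask(.012); hole=((g<215)*255).astype(np.uint8)
    m=np.zeros_like(hole); cv2.circle(m,(int(u),int(v)),int(.0195/res),255,-1); hole&=m
    k,lab,st,ce=cv2.connectedComponentsWithStats(hole)
    l=1+np.argmax(st[1:,4]); cn=max(cv2.findContours((lab==l).astype(np.uint8),cv2.RETR_EXTERNAL,cv2.CHAIN_APPROX_NONE)[0],key=cv2.contourArea)
    (hu,hv),hr=cv2.minEnclosingCircle(cn)
    inner=np.array([xy[0]+(hu+.5)*res-half,xy[1]-((hv+.5)*res-half)])
    w=cv2.warpPolar(g,(int(.03/res*2),1440),(u,v),.03/res,cv2.WARP_POLAR_LINEAR) # 0.05 mm per column, .25 deg per row
    p=w[:,int(.0143/.00005):int(.0162/.00005)].mean(1)
    lo,hi=np.percentile(p,3),np.percentile(p,97); b=p<(lo+hi)/2
    if b.all() or not b.any(): return None
    s=np.flatnonzero(~b)[0]; b=np.roll(b,-s); e=np.flatnonzero(np.diff(np.r_[0,b.astype(int),0]))
    runs=[((a+d)/2+s-.5,d-a) for a,d in zip(e[::2],e[1::2]) if d-a>16]
    cen=np.array([-x/4 for x,_ in runs]); wid=np.array([x/4 for _,x in runs])
    ph=np.degrees(np.angle(np.exp(1j*np.radians(6*cen)).mean()))/6
    i=np.argmax(wid); yaw=ph+60*round((cen[i]-ph)/60)
    if verbose: print(np.round(cen%360,1),wid,"res",np.round((cen-ph+30)%60-30,1))
    return outer,inner,np.radians((yaw+180)%360-180),2*r*res
E
python3 - <<'E'
from h import *
for k in range(3):
    d=np.load(f"g{k}.npz"); c={a:d[a] for a in("K","dist_coeffs","pose")}
    o=gear_pose(d["im"],c,d["xy"],verbose=True); print(k,[np.round(x,4) for x in o],np.degrees(o[2]))
p=(.596,-.043)
out=[]
for k,(yaw) in enumerate((-0.9,-.6)):
    im,cc=look(p,yaw,.2); np.savez(f"hub{k}.npz",im=im,**{a:np.array(b) for a,b in cc.items()})
    out.append(rectify(im,cc,p,.099,.03,.0001)); 
    s=arm.read_state();print(s["time_s"],np.round(s["q"],2))
cv2.imwrite("pics/h2.png",cv2.resize(np.hstack(out),(800,400))[:,:,::-1])
E
```

```text
[314.8 251.8 135.   18.9] [ 31.75  82.25 136.25  86.  ] res [-0.3 -3.3 -0.1  3.8]
0 [array([0.4663, 0.3047]), array([0.4667, 0.3045]), np.float64(2.3577), np.float64(0.0482)] 135.08596666910307
[337.6 320.2  12.2] [6.5  5.25 5.75] res [15.9 -1.5 -9.5]
1 [array([0.4864, 0.1803]), array([0.4864, 0.1801]), np.float64(-0.6675), np.float64(0.0703)] -38.24536134022375
[225.5 216.4 188.8] [4.25 4.5  4.25] res [ 1.9 -7.2 25.2]
2 [array([0.5906, 0.1908]), array([0.591 , 0.1906]), np.float64(-2.3811), np.float64(0.0633)] -136.4281833698737
10.8167 [-0.7   0.4   0.77  1.85 -0.32  1.03 -2.27]
11.3917 [-0.64  0.35  0.7   1.88 -0.27  1.   -1.99]
```

View pics/h2.png

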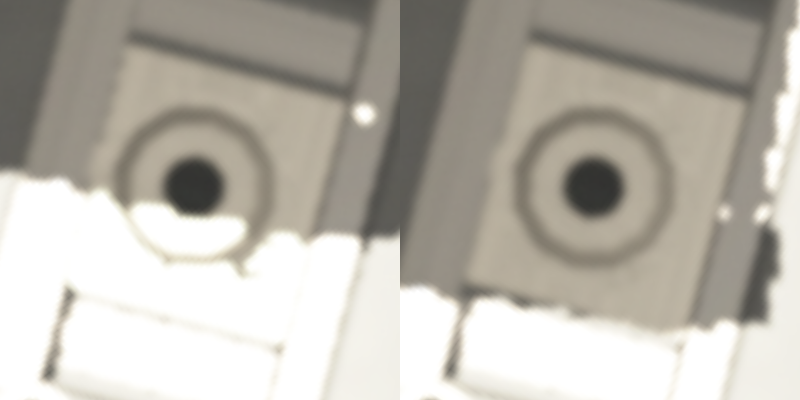

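Right crop: the hub in shadow, nose centre at (593,187), which is about (0.595, -0.041). The keys have too little contrast to see, so I'll fix the polar scale for the gears and enhance contrast for the hub.

```bash
sed -i 's/int(.0143\/.00005):int(.0162\/.00005)/int(.0143\/.0001):int(.0162\/.0001)/' h.py
python3 - <<'E'
from h import *
for k in range(3):
    d=np.load(f"g{k}.npz"); c={a:d[a] for a in("K","dist_coeffs","pose")}
    o=gear_pose(d["im"],c,d["xy"],verbose=True); print(k,[np.round(x,4) for x in o],np.degrees(o[2]))
d=np.load("hub1.npz"); c={a:d[a] for a in("K","dist_coeffs","pose")}
a=cv2.cvtColor(rectify(d["im"],c,(.595,-.041),.099,.025,.0001),cv2.COLOR_RGB2GRAY)
print(np.percentile(a[100:400,100:400],[5,25,50,75,95]))
a=np.clip((a.astype(float)-110)*4.5,0,255).astype(np.uint8)
d=np.load("g3.npz"); c={a_:d[a_] for a_ in("K","dist_coeffs","pose")}
b=cv2.cvtColor(rectify(d["im"],c,(.595,-.041),.099,.025,.0001),cv2.COLOR_RGB2GRAY)
b=np.clip((b.astype(float)-200)*4.5,0,255).astype(np.uint8)
cv2.imwrite("pics/h3.png",cv2.resize(np.hstack([a,b]),(800,400)))
E
```

```text
[290.2 229.5 171.4 110.2  50.4 352.1] [13.25 14.25 19.5  19.25 18.5  35.5 ] res [-0.4 -1.1  0.7 -0.4 -0.3  1.5]
0 [array([0.4663, 0.3047]), array([0.4667, 0.3045]), np.float64(-0.1633), np.float64(0.0482)] -9.354770047805516
[298.4 235.9 178.9 127.  106.8  58.5 357.5] [15.5  11.   16.   20.25 11.75 16.75 15.25] res [  0.7  -1.8   1.2   9.3 -10.9   0.8  -0.2]
1 [array([0.4864, 0.1803]), array([0.4864, 0.1801]), np.float64(2.0537), np.float64(0.0703)] 117.67078597640786
[325.1 265.8 205.6 144.5  84.2  24.2] [15.   15.25 15.   17.25 36.25 16.25] res [ 0.2  0.8  0.7 -0.4 -0.7 -0.7]
2 [array([0.5906, 0.1908]), array([0.591 , 0.1906]), np.float64(1.4821), np.float64(0.0633)] 84.91658179090172
[ 73. 142. 167. 173. 176.]
```

View pics/h3.png

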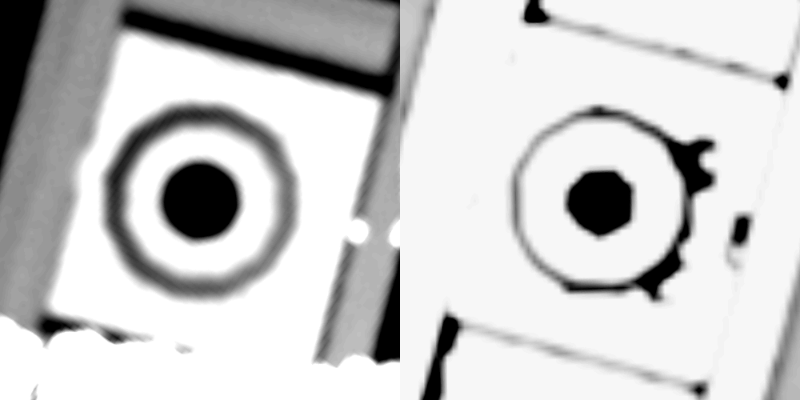

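Gears computed consistently, with slot residuals around 1°: gear_d yaw -9.4°, gear_a 117.7°, gear_b 84.9°. The hub crop shows the nose at (200,200) and square foot sides at about -14°, but no keys, so I'll take oblique wrist views.

```bash
cat >> h.py <<'E'
def oblique(P,yaw,t,d):
    Rt=R.from_euler('z',yaw)*R.from_euler('y',t)*R.from_euler('x',np.pi)
    ax=np.array([-np.sin(.305),0,-np.cos(.305)])   # optical axis in yaw frame at t=0
    off=np.array([.081,0,.158])                    # camera from TCP, same frame
    M=(R.from_euler('z',yaw)*R.from_euler('y',t)).as_matrix()
    tcp=np.array(P)-M@ax*d-M@off
    arm.move_pose(tcp,Rt.as_rotvec()); arm.dwell(.15)
    c=imaging.calibration("wrist"); return imaging.capture("wrist"),c
E
python3 - <<'E'
from h import *
out=[]
for yaw in (-.6,-1.6,1.3,.4,2.2):
  for t in (.5,.35):
    try:
        im,c=oblique((.595,-.041,.085),yaw,t,.28)
    except arm.Unreachable: print("unreach",yaw,t); continue
    u=proj(c,[.595,-.041,.085])[0].astype(int); s=arm.read_state(); print(yaw,t,u,s["time_s"],np.array(c["pose"])[:3,3].round(3))
    np.savez(f"ob{len(out)}.npz",im=im,**{a:np.array(b) for a,b in c.items()})
    out.append(cv2.resize(im[max(u[1]-60,0):u[1]+60,u[0]-60:u[0]+60],(360,360),interpolation=cv2.INTER_CUBIC)); break
out=[cv2.resize(o,(266,266)) for o in out]
while len(out)<6: out.append(np.zeros_like(out[0]))
cv2.imwrite("pics/ob.png",np.vstack([np.hstack(out[:3]),np.hstack(out[3:6])])[:,:,::-1])
E
```

```text
-0.6 0.5 [324 199] 12.3417 [ 0.762 -0.152  0.281]
-1.6 0.5 [321 199] 13.1083 [ 0.591 -0.24   0.279]
1.3 0.5 [321 201] 14.6833 [0.649 0.153 0.279]
0.4 0.5 [324 202] 15.3833 [0.781 0.041 0.279]
2.2 0.5 [319 201] 16.4917 [0.477 0.123 0.279]
```

View pics/ob.png

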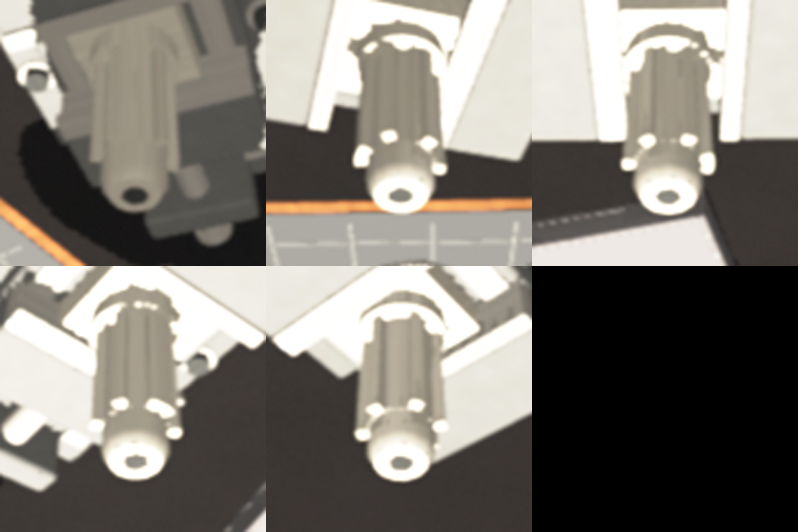

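Key tops show as bright blobs. In the yaw 0.4 view the blob at (160,407) is clearly the wide one. I'll ray-cast the blobs onto the key-top plane (z = 0.099).

Run:
```python
from h import *
out=[]
ctr=(.595,-.041)
for k in (1,2,3,4):
    d=np.load(f"ob{k}.npz"); c={a:d[a] for a in("K","dist_coeffs","pose")}
    r=rectify(d["im"],c,ctr,.099,.022,.0001); out.append(cv2.resize(r,(350,350)))
    g=(cv2.cvtColor(r,cv2.COLOR_RGB2GRAY)>225).astype(np.uint8)
    n,lab,st,ce=cv2.connectedComponentsWithStats(g)
    for i in range(1,n):
        x,y=(ce[i]+.5)*.1-22; y=-y
        if 10<np.hypot(x,y)<20 and 60<st[i,4]<8000: print(k,"ang %.1f r %.1f area %.1f mm2"%(np.degrees(np.arctan2(y,x)),np.hypot(x,y),st[i,4]*.01), "xy",x.round(1),y.round(1))
cv2.imwrite("pics/ob2.png",np.vstack([np.hstack(out[:2]),np.hstack(out[2:])])[:600,:,::-1])
```

```text
1 ang 164.6 r 13.6 area 21.9 mm2 xy -13.2 3.6
1 ang -14.7 r 14.2 area 45.4 mm2 xy 13.7 -3.6
1 ang -134.7 r 13.4 area 27.5 mm2 xy -9.5 -9.5
1 ang -73.3 r 14.0 area 22.7 mm2 xy 4.0 -13.4
2 ang 106.2 r 13.4 area 27.9 mm2 xy -3.7 12.9
2 ang 43.3 r 13.8 area 24.2 mm2 xy 10.1 9.5
2 ang 166.4 r 13.7 area 24.8 mm2 xy -13.3 3.2
2 ang -15.7 r 14.1 area 44.7 mm2 xy 13.6 -3.8
3 ang 45.1 r 13.8 area 26.4 mm2 xy 9.7 9.8
3 ang -16.6 r 13.8 area 55.3 mm2 xy 13.3 -3.9
3 ang -75.9 r 14.4 area 22.9 mm2 xy 3.5 -13.9
4 ang 104.4 r 13.6 area 25.5 mm2 xy -3.4 13.2
4 ang 167.4 r 13.4 area 31.6 mm2 xy -13.1 2.9
4 ang -134.0 r 13.9 area 24.1 mm2 xy -9.6 -10.0
```

View pics/ob2.png

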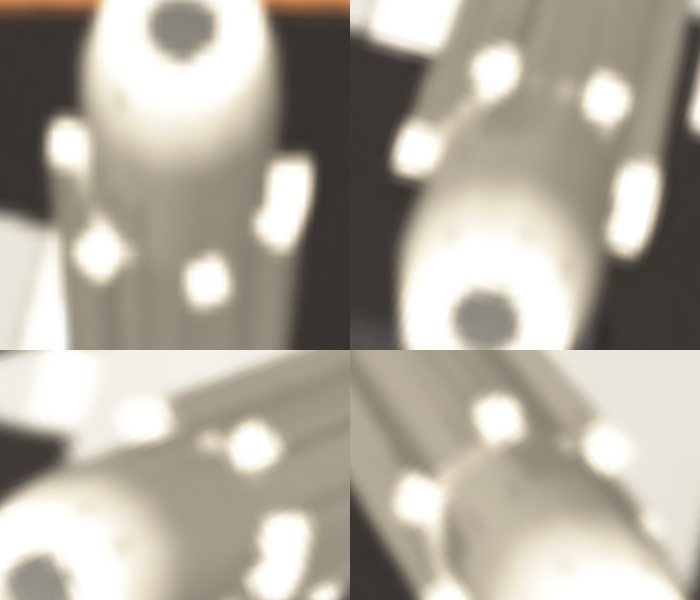

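Master key at -14.8°, with all views agreeing within about 1.5°, and hub axis at (0.5952, -0.0411). Starting with gear_a.

```bash
cat >> h.py <<'E'
HUB=np.array([.5952,-.0411]); HYAW=np.radians(-14.8); GZ=.0065
def wrap(a): return (a+np.pi)%(2*np.pi)-np.pi
def pick(xy,dia):
    im,c=look(xy,1.6); o=gear_pose(im,c,xy)
    if np.hypot(*(o[0]-xy))>.012: xy=o[0]; im,c=look(xy,1.6); o=gear_pose(im,c,xy)
    o=gear_pose(im,c,o[0],verbose=True); print([np.round(x,4) for x in o])
    if abs(o[3]-dia)>.004 or np.hypot(*(o[0]-o[1]))>.0015: raise SystemExit("gear doubtful")
    xy=(o[0]+o[1])/2; d=wrap(HYAW-o[2])
    for mid in np.radians([0,15,-15,30,-30,45,-45,60,-60]):
        yp,yh=mid-d/2,mid+d/2
        if all(solver.ik([*p,z],down(y)) is not None for p,z,y in((xy,.1,yp),(xy,GZ,yp),(HUB,.16,yh),(HUB,.055,yh))): break
    else: raise SystemExit("no yaw")
    print("yaw pick,hub",np.degrees([yp,yh]).round(1))
    eoat.set_gripper(.07); arm.move_pose([*xy,.06],down(yp)); arm.move_linear([*xy,GZ],v=.06)
    eoat.set_gripper(.03); s=arm.read_state(); print("gap",s["finger_gap"],s["grasp_force"],s["tcp_pos"])
    arm.move_linear([*xy,.16],v=.2); arm.move_pose([*HUB,.16],down(yh)); arm.dwell(.2)
    s=arm.read_state(); print("gap",s["finger_gap"],"t",s["time_s"],s["tcp_pos"])
    return yh
def insert(zhome,yh,dxy=(0,0)):
    x,y=HUB+dxy
    arm.move_linear([x,y,.125],v=.1)
    hit=arm.move_linear([x,y,zhome+GZ-.003],v=.04,threshold=12)
    s=arm.read_state(); print("hit",hit,"dz mm",(s["tcp_pos"][2]-zhome-GZ)*1e3,"gap",s["finger_gap"],"F",np.round(s["wrist_force"],1),"M",np.round(s["moment"],2),"t",s["time_s"])
    return s["tcp_pos"][2]-zhome-GZ
E
sed -i 's/^    cen=np.array(\[-x/    runs=merge(runs)\n    cen=np.array([-x/' h.py
cat >> h.py <<'E'
def merge(runs):
    out=[list(runs[0])]
    for m,w in runs[1:]:
        a0=out[-1][0]-out[-1][1]/2; a1=out[-1][0]+out[-1][1]/2
        if (m-w/2)-a1<24: out[-1]=[(a0+m+w/2)/2,m+w/2-a0]
        else: out.append([m,w])
    return out
E
python3 - <<'E'
from h import *
yh=pick(np.array([.4864,.1802]),.0703)
if abs(arm.read_state()["finger_gap"]-.04)<.002: insert(.050,yh)
E
```

```text
[298.8 236.6 179.6 127.  106.1  58.5 357.5] [14.75 11.   16.5  19.25 10.5  16.25 15.25] res [  0.8  -1.3   1.7   9.1 -11.8   0.6  -0.4]
[array([0.4862, 0.1804]), array([0.4864, 0.1797]), np.float64(2.0585), np.float64(0.0704)]
yaw pick,hub [ 66.4 -66.4]
gap 0.038867249645407914 30.000305171124637 [0.48650082 0.18002394 0.00660795]
gap 0.03850607138916728 t 22.6917 [ 0.5950909  -0.04045258  0.15989524]
hit True dz mm 0.08162799229632142 gap 0.0386956702925546 F [-1.6 -0.3  5.8] M [ 0.1   0.27 -0.01] t 24.7583
```

Gear_a is home on the first try (dz 0.08 mm). Release it, then gear_b.

```bash
cat >> h.py <<'E'
def release():
    eoat.set_gripper(.06); p=arm.read_state()["tcp_pos"]; arm.move_linear([p[0],p[1],.17],v=.2)
E
python3 - <<'E'
from h import *
release()
yh=pick(np.array([.5908,.1907]),.0633)
if abs(arm.read_state()["finger_gap"]-.04)<.002: insert(.062,yh)
E
```

```text
[323.1 266.  207.4 146.1  83.8  22.5] [12.5  13.25 15.   18.   36.75 15.75] res [-1.7  1.2  2.6  1.3 -1.1 -2.3]
[array([0.5905, 0.1913]), array([0.5909, 0.1907]), np.float64(1.4802), np.float64(0.0669)]
yaw pick,hub [ 49.8 -49.8]
gap 0.03850744217543244 30.000409113708884 [0.59081439 0.19097885 0.00662285]
gap 0.03854951708131677 t 33.0667 [ 0.59529962 -0.03979506  0.15971728]
hit True dz mm 0.00840876316037572 gap 0.0387763829253644 F [-0.3 -0.6  7. ] M [0.14 0.21 0.06] t 34.8667
```

Gear_b is home too. Next, gear_d. I'll check it with the top camera first in case it was knocked.

Run:
```python
from h import *
release()
yh=pick(np.array([.4665,.3046]),.0482)
if abs(arm.read_state()["finger_gap"]-.04)<.002: insert(.074,yh)
```

```text
[291.5 232.4 172.5 111.8  53.1 350.9] [17.75 17.5  18.25 17.75 15.5  38.  ] res [-0.5  0.4  0.5 -0.3  1.1 -1.1]
[array([0.4855, 0.2801]), array([0.4857, 0.2797]), np.float64(-0.1393), np.float64(0.0497)]
yaw pick,hub [ 3.4 -3.4]
gap 0.038306070618437396 30.00029442831874 [0.48564455 0.27993147 0.00660783]
gap 0.038285127113946785 t 43.9417 [ 0.59525067 -0.03942438  0.15991595]
hit True dz mm -0.03569599399998961 gap 0.03843074083927921 F [-1.7  0.2  8.9] M [0.15 0.45 0.  ] t 45.475
```

Gear_d had been knocked about 3 cm, was re-found, and is now home. I'll release and check the stack, the knob and the tray.

Run:
```python
from h import *
release()
im,c=oblique((.595,-.041,.085),.4,.5,.28); a=im[80:320,200:440]
k=HUB+np.array([np.cos(HYAW),np.sin(HYAW)])*-.145
im2,c2=look(k,1.6,.2); 
np.savez("knob.npz",im=im2,**{a_:np.array(b) for a_,b in c2.items()})
b=rectify(im2,c2,k,.034,.06,.0003); print(k,arm.read_state()["time_s"])
arm.move_pose([.45,.1,.25],down(.5)); t=imaging.capture("top"); np.save("top.npy",t)
W=np.hstack([cv2.resize(x,(400,400)) for x in (a,b)]); cv2.imwrite("pics/v.png",W[:,:,::-1])
```

```text
[ 0.45501061 -0.00406037] 48.9083
```

View pics/v.png

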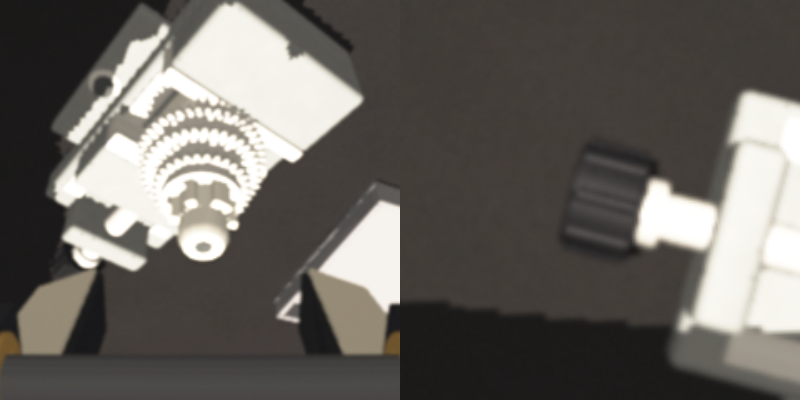

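Left: gears stacked with no gaps, keys showing through the top gear. Right: knob centred at about crop px (206,199), so about (0.4567, -0.004), on the expected -14.8° line. Pull the jaw open.

Run:
```python
from h import *
u=np.array([np.cos(HYAW),np.sin(HYAW)]); k=np.array([.4567,-.004])
eoat.set_gripper(.065)
arm.move_pose([*k,.1],down(HYAW)); arm.move_linear([*k,.0155],v=.08,threshold=15)
eoat.set_gripper(.02); s=arm.read_state(); print(s["finger_gap"],s["grasp_force"],s["tcp_pos"],np.round(s["wrist_force"],1))
p=np.array(s["tcp_pos"]); 
e=p.copy(); e[:2]-=.031*u
print(arm.move_linear(e,v=.04,threshold=30)); arm.dwell(.3)
s=arm.read_state(); print((np.array(s["tcp_pos"])-p)[:2]@u,s["finger_gap"],np.round(s["wrist_force"],1),s["time_s"])
eoat.set_gripper(.065); q=s["tcp_pos"]; np.save("knobopen.npy",q); arm.move_linear([q[0],q[1],.16],v=.15)
# look at the hub in its open vise
im,c=look(HUB,1.6,.2); a=rectify(im,c,HUB,.046,.08,.0004)
im,c=oblique((.595,-.041,.08),.4,.5,.28)
cv2.imwrite("pics/open.png",np.hstack([a,im[0:400,120:520]])[:,:,::-1]); print(arm.read_state()["time_s"])
```

```text
0.03094848725697786 29.998138546943665 [ 0.45639716 -0.00520909  0.0155348 ] [-1.7 -5.1  3. ]
False
-0.02903663324265541 0.031193287265415162 [ 5.4 -1.8 -8.8] 54.4917
59.7
```

View pics/open.png

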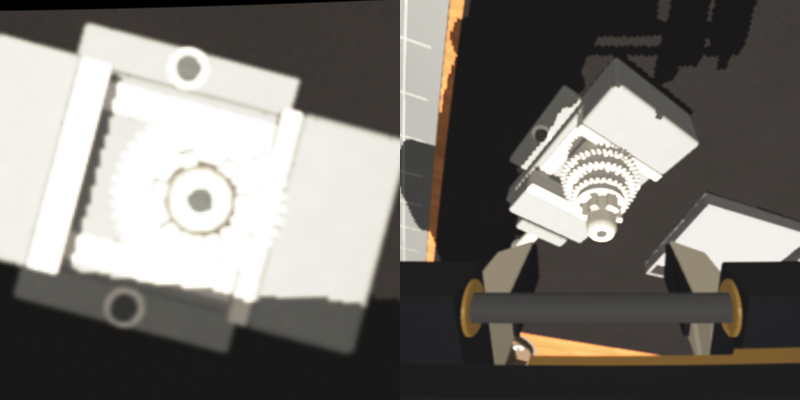

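The jaw is 29 mm open and the hub is unmoved (nose at crop px 200,200). Lift it out and place it in the tray.

Run:
```python
from h import *
T=np.array([.507,-.269])
eoat.set_gripper(.05); arm.move_pose([*HUB,.16],down(HYAW)); arm.dwell(.3)
arm.move_linear([*HUB,.101],v=.05,threshold=12); s=arm.read_state(); print(s["tcp_pos"]); z0=s["tcp_pos"][2]
eoat.set_gripper(.01); s=arm.read_state(); print("gap",s["finger_gap"],s["grasp_force"],s["wrist_force"])
p=s["tcp_pos"]; arm.move_linear([p[0],p[1],.13],v=.04); arm.move_linear([p[0],p[1],.21],v=.12)
s=arm.read_state(); print("gap",s["finger_gap"],np.round(s["wrist_force"],1),np.round(s["moment"],2))
arm.move_linear([*T,.21],v=.12); arm.dwell(.4)
zt=z0-.022+.004
arm.move_linear([*T,zt+.012],v=.1); arm.dwell(.3)
h=arm.move_linear([*T,zt-.002],v=.012,threshold=3.5); s=arm.read_state()
print(h,"dz mm",(s["tcp_pos"][2]-zt)*1e3,"gap",s["finger_gap"],np.round(s["wrist_force"],1),s["tcp_pos"],s["time_s"])
```

```text
[ 0.59542627 -0.04113451  0.10132777]
gap 0.022621954332148708 30.00044376589358 [-0.74725244 -1.24931816  1.11696989]
gap 0.02274362611562097 [-0.3  0.2 -6.5] [0.09 0.07 0.03]
True dz mm -0.427642486768659 gap 0.022676443898580676 [ 0.  -1.7  6. ] [ 0.50692065 -0.26931368  0.08290012] 69.9167
```

It's seated at the expected height. Release, push the jaw shut, and check with the cameras.

Run:
```python
from h import *
eoat.set_gripper(.04); arm.dwell(.2); p=arm.read_state()["tcp_pos"]; arm.move_linear([p[0],p[1],.2],v=.1)
u=np.array([np.cos(HYAW),np.sin(HYAW)]); q=np.load("knobopen.npy")
arm.move_linear([q[0],q[1],.2],v=.25); eoat.set_gripper(.065); arm.move_pose([*q[:2],.1],down(HYAW)); arm.move_linear([*q[:2],.0155],v=.08,threshold=15)
eoat.set_gripper(.02); s=arm.read_state(); print(s["finger_gap"],s["tcp_pos"]); p=np.array(s["tcp_pos"]); e=p.copy(); e[:2]+=.036*u
h=arm.move_linear(e,v=.03,threshold=22); s=arm.read_state()
print(h,(np.array(s["tcp_pos"])-p)[:2]@u,s["finger_gap"],np.round(s["wrist_force"],1))
arm.dwell(.2); eoat.set_gripper(.065); r=s["tcp_pos"]; arm.move_linear([r[0],r[1],.2],v=.15)
im,c=look(HUB,1.6,.2); a=rectify(im,c,HUB-.04*u,.046,.1,.0005)
arm.move_pose([.4,.2,.3],down(.8)); arm.dwell(.2); t=imaging.capture("top"); sc=imaging.capture("scene")
b=cv2.resize(sc[110:260,220:420],(400,300)); d=cv2.resize(t[80:300,210:490],(400,300))
cv2.imwrite("pics/fin.png",np.hstack([np.vstack([b,d]),cv2.resize(np.vstack([a,np.zeros((200,400,3),np.uint8)]),(400,600))])[:,:,::-1]); print(arm.read_state()["time_s"])
```

```text
0.031096454456259533 [0.4283601  0.00219244 0.01554963]
True 0.028950176717410476 0.03131819946342513 [-3.1  0.3  9.4]
83.25
```

View pics/fin.png

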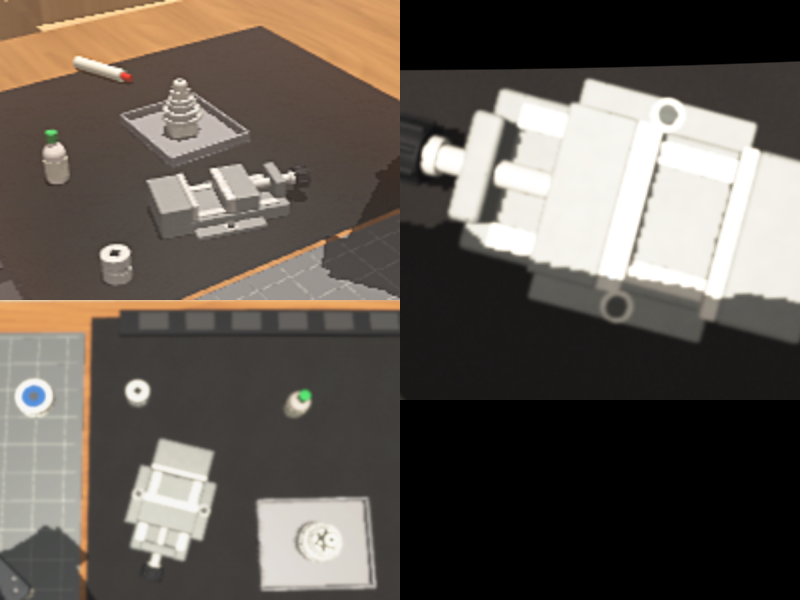

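The hub stands upright in the tray with all its gears, the bystanders are untouched, and the jaw has returned 28.95 of 29.04 mm against its stop. One more light push will confirm it's fully shut.

Run:
```python
from h import *
u=np.array([np.cos(HYAW),np.sin(HYAW)]); k=np.array([.4564,-.0052])
arm.move_pose([*k,.1],down(HYAW)); arm.move_linear([*k,.0155],v=.08,threshold=15)
eoat.set_gripper(.02); arm.dwell(.3); p=np.array(arm.read_state()["tcp_pos"]); e=p.copy(); e[:2]+=.01*u
h=arm.move_linear(e,v=.015,threshold=25); s=arm.read_state(); r=np.array(s["tcp_pos"])
print(h,(r-p)[:2]@u,(r[:2]-k)@u,np.round(s["wrist_force"],1))
eoat.set_gripper(.065); arm.move_linear([r[0],r[1],.2],v=.15); arm.move_pose([.4,.2,.3],down(.8)); arm.dwell(.5)
print(arm.read_state()["time_s"]); print(arm.hand_in())
```

```text
True -0.00012249146501488328 -0.00011394129029779227 [-1.7  0.2  9.4]
90.4667
the job is handed in; nothing more can be done
None
```

The job is handed in at about 90 s of the 208 s: the three gears present (a, b and d; c was absent) are fully home on the hub, the hub stands upright in the tray, the vise jaw is shut, and the spool, glue bottle and socket look untouched.

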